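# Gauge a batten against a flip stop on the cutting jig

## Task

Two hinged flip stops stand up on the fence of the cutting jig. Flip the one with the plain square-ended leaf down flat onto the fence, slide the long batten along the fence until its end butts against that leaf with its side close along the fence, then flip the same leaf back up to upright so the batten can be sawn, leaving the batten where it was gauged. Leave the round-ended stop standing up throughout.

Things in the scene. Friction and masses are not known exactly. Their poses are not given: they have to be found in the camera images.
- square_stop (a joint): Hinge of the stop to use: steel leaf 24 mm wide, 8 thick, square end 90 mm from the pin. Rad: 0 = down, level on the fence, pointing along -x of its base over the bed; 1.57 = straight up; 1.8 = limit. Starts 1.5 to 1.75. Friction holds it wherever left; 1 N at its end turns it. A 12 mm lug hangs 13 mm under the level leaf, 36 mm from the pin; the last 45 mm are plain.
- square_stop_base: Its fixed dark hinge block, 39 mm along the fence, 14 high. Origin: on the fence's top, mid thickness, at the leaf's centre line. y: along the fence, away from the batten; -x: over the bed, robot's side; z up. Pin along y, 6 mm above the origin. Fence 20 mm thick (face x = -10), top 18 mm above the bed. Bed reaches x = -130. The leaf's gauging side is y = -12. Either stop may be nearer the batten.
- batten: Pale wood batten, 30 x 260 x 45 mm (x, y, z), about 0.2 kg, loose on the jig's bed, on the -y side of both stops. Origin: centre of its underside; y along its length. Starts 9 to 17 mm off the fence at its middle, up to 0.05 rad askew; 27 mm higher than the fence. Home: centre at x -25, y -142, z -18 mm in the square base's frame. It passes under upright stops. Offcuts (60, 90 mm) are not needed.
- round_stop (a joint): Hinge of the other flip stop, on the same fence 105 to 145 mm from the square one: its leaf ends in a 44 mm round disc, otherwise same length, hinge and joint values. It starts up, 1.5 to 1.75 rad, and is to be left up.

How it is judged:
By the outcome, as a careful person would: the job done as asked, in the order asked, and still so for the second after the job is handed in, with the robot touching nothing.
It also fails if it takes over 69 s, if anything falls off the work surface, if the arm or the gripper's body presses on something with over 40 N, if the wrist force passes 120 N, or if a joint passes its speed limit or range.

## Robot

A 7-joint arm with a two-finger parallel gripper is mounted at the origin on the work surface. World frame = base frame: x ahead of the robot, y to its left, z up, the work surface at z = 0. Lengths are in m, angles in rad, forces in N, time in s.
With the tool pointing down it reaches from about 0.4 to 0.875 m from the base axis. Payload 19.3 kg.
Tool frame: the origin (TCP) lies on the centre line of the jaws, within the pads' length; the fingertips stand 8 mm ahead of it and the grasp point (between the pads) lies 11 mm behind it; z points along the fingers, y is the line along which they close (so a half turn about z gives the same grasp; the last joint's range is limited). The gripper opens to 85 mm and grips with 20 to 120 N. Pads are 22 mm wide; open, the fingers measure 114 mm over their backs; the gripper's body (76 mm by 85 mm) begins 54 mm behind the grasp point. The pads swing forward as they close: fully open they stand 13 mm farther back than shut.
Start: joints at [-1.365, 0.521, -0.036, 1.599, 0.021, 1.021, -0.113], TCP at [0.17, 0.601, 0.239] pointing down, gripper open.
Joint ranges: [-2.91, 2.91], [-0.3, 2.13], [-1.5, 1.42], [0.17, 2.43], [-1.26, 4.41], [0.16, 1.93], [-2.52, 2.52]. Speed limits (rad/s): [1.89, 1.89, 2.39, 2.39, 3.01, 3.01, 3.01].

## Interface

Orientations are given as [roll, pitch, yaw] about the fixed x, y, z axes, in that order (R = Rz(yaw) Ry(pitch) Rx(roll)).
In Python, from workcell import status, grab_frame, camera_params, bot, search_frame, silhouettes gives the robot as it stands.
- The arm moves only by the shell command python3 -m creep 'ROWS' [FORCE]. ROWS is JSON, a list of rows, each a list of 5 numbers: the shift along the tool's x, y, z in units of 60 mm (1.0 is 60 mm), then the turn about the tool's z in units of 8 degrees (1.0 is 8 degrees), then the opening, from 0 (shut) to 1 (fully open). In form: [[x, y, z, twist, hand], ...]. A call has 1 to 5 rows; each row is the pose to reach, as a shift and turn from the pose commanded when the call began, along the tool's axes at that moment; what a row does not reach only later rows make up. A row lasts 1/8 s, in which the tool goes at most 62.5 mm and 10.7 degrees, less where a joint would pass 70% of its speed; a pose out of reach is approached as far as the arm can. A call with a gripper value outside its range is refused whole. The fingers move at their own pace and stop on an object; FORCE is the grip in N (left out, the last holds). Time passes only in rows, so rows that repeat a pose let the fingers close. It gives the time, the measured TCP pose, the force, the opening and the grip force at its end, in the units of the state.
- status.observe(): the state, without advancing time (a new reading comes with each control period).
- grab_frame(name): name is "side" or "top" or "wrist"; returns the picture (384x512x3 uint8, blue, green, red); there is no depth.
- camera_params(name): a dict with "K" (3x3 intrinsics, pixels), "rvec" (rotation vector, rad) and "tvec" (3), from world to camera coordinates, as OpenCV has them; the wrist camera has in their place "tool_from_camera" (4x4, takes a point from camera to tool coordinates, whose origin is the TCP and whose axes are the flange's). Camera axes: x right, y down, z forward; pixel columns grow to the right and rows downward; lengths in m; the calibration is good to about 2 mm. A picture is of the moment at which its call begins: read the wrist's pose just before it. camera_params takes no time and is no camera call.
- bot.job_done(): hands the job in; it is judged then, once.
Trained networks look in the newest picture that a camera, given by its name, has taken for a name from the list of things; names that differ only in an ending like _2 or _b are one class to them, and where a whole thing is asked for, a point or a joint stands for the part that bears it (a point fixed in the world has none). Each returns a list of dicts, best first, with "p" (0 to 1); they miss things now and then, are a little off and sometimes report something else, mostly with a low value. They report only what shows in the picture. A call takes as long as a camera call.
- search_frame(camera, name): "extent" ([left, top, right, bottom] as shares, 0 to 1, of the picture: columns of its width, rows of its height, round what is visible of it).
- silhouettes(camera, name): "mask" (384x512 bool, what is visible of it) and "extent" ([left, top, right, bottom] as shares, 0 to 1, of the picture: columns of its width, rows of its height, round what is visible of it).
The state is a dict: "clock": time; "qpos": joint angles; "qd": joint speeds; "joint_efforts": joint torques, N m; "position": TCP position; "tool_rot": TCP orientation; "force": force on the tool from outside, world axes, zero at the start; "moment": the same for the moment, N m; "grip_width": finger opening in m; "finger_force": force on a finger pad.
Only numpy, scipy, OpenCV 4.12 (cv2) and the standard library are available. Lean on these libraries where they do the work, as an engineer would, in place of code of your own. Each camera call takes 0.05 s, during which the arm holds its last target. There are 200 camera calls.

## Working session

There is one attempt and no reset: what is moved stays moved. The work goes in short steps, Python scripts to look and compute and a shell command to move; the robot and the scene stay as the last step left them, time stands still between calls to the robot, and variables do not carry over. Pictures are saved under pics/ and viewed, at most 14 in all, crops included, and the job is handed in when it is done.

```bash
mkdir -p pics; ls; cat > h.py <<'E'
import numpy as np, cv2
from scipy.spatial.transform import Rotation as R
from workcell import status, grab_frame, camera_params, bot, search_frame, silhouettes
def proj(cam,P):
    c=camera_params(cam); p,_=cv2.projectPoints(np.atleast_2d(np.array(P,float)),np.array(c['rvec'],float),np.array(c['tvec'],float),np.array(c['K'],float),None); return p[:,0]
def ray(cam,u,v):
    c=camera_params(cam); Rm=cv2.Rodrigues(np.array(c['rvec'],float))[0]; t=np.array(c['tvec'],float).ravel()
    d=Rm.T@np.linalg.inv(np.array(c['K']))@[u,v,1]; return -Rm.T@t,d
def atz(cam,u,v,z):
    o,d=ray(cam,u,v); return o+d*(z-o[2])/d[2]
E
python3 - <<'E'
from h import *
s=status.observe(); print(s)
a=grab_frame('top');b=grab_frame('side');cv2.imwrite('pics/top0.png',a);cv2.imwrite('pics/side0.png',b)
for c in('top','side'):
    print(c,camera_params(c))
    for n in('square_stop','square_stop_base','round_stop','batten'):
        print(n,[(round(d['p'],2),(np.array(d['extent'])*[512,384,512,384]).round(0)) for d in search_frame(c,n)])
E
```

```text
pics
{'clock': 0.0, 'qpos': array([-1.36520052,  0.52201626, -0.03633413,  1.59996064,  0.02120384,
        1.0210829 , -0.11280006]), 'qd': array([-0.00165677,  0.00011158,  0.00027497, -0.00092945,  0.00105504,
        0.00124386,  0.00089042]), 'joint_efforts': array([ 1.02288239e-03, -9.27113271e+01,  1.98077068e+00, -3.69916248e+01,
        1.79238390e-02,  8.47980904e-03, -5.36359096e-06]), 'position': array([0.1701433 , 0.6010825 , 0.23874121]), 'tool_rot': array([-3.14051324e+00,  7.53350678e-05,  2.86579384e+00]), 'force': array([-0.2626119 ,  0.62842996, -0.51197359]), 'moment': array([-0.00605744, -0.0187436 ,  0.00215891]), 'finger_force': 0.0, 'grip_width': 0.08553165257848366}
top {'K': array([[424.0198741 ,   0.        , 252.14538927],
       [  0.        , 424.0198741 , 192.36643687],
       [  0.        ,   0.        ,   1.        ]]), 'rvec': array([ 2.07905996, -2.14821146,  0.15411864]), 'tvec': array([0.07800472, 0.56197998, 0.64064978])}
square_stop [(0.86, array([163., 214., 190., 236.]))]
square_stop_base [(0.9, array([163., 209., 196., 238.]))]
round_stop [(0.68, array([243., 200., 274., 215.]))]
batten [(0.96, array([301., 181., 470., 227.]))]
side {'K': array([[449.74734037,   0.        , 252.09531156],
       [  0.        , 449.74734037, 196.2091357 ],
       [  0.        ,   0.        ,   1.        ]]), 'rvec': array([ 0.60701933, -2.67033069,  1.11394772]), 'tvec': array([0.51387414, 0.18204566, 0.75061159])}
square_stop [(0.86, array([233., 220., 249., 264.]))]
square_stop_base [(0.8, array([223., 222., 251., 277.]))]
round_stop [(0.63, array([253., 172., 266., 214.]))]
batten [(0.8, array([275., 110., 315., 201.]))]
```

View pics/top0.png

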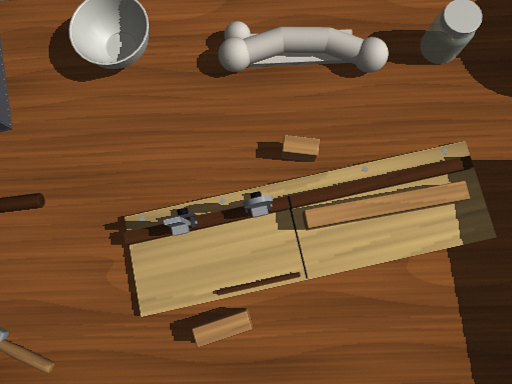

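View pics/side0.png

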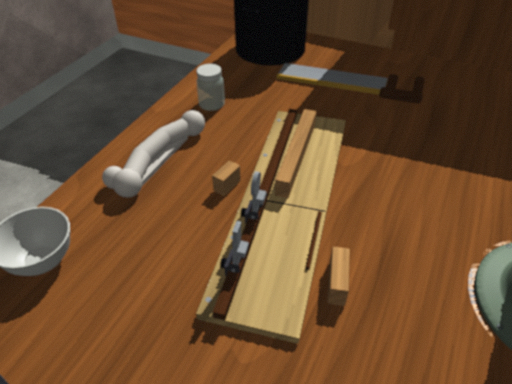

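The top view shows the jig with its fence running from (125,225) to (468,160). The square stop is at about (178,222), the round stop at about (258,205), and the batten spans (305,220)–(468,190). The round stop is therefore between the batten and the square stop.

```bash
cat >> h.py <<'E'
def tri(ut,us):
    A=[];b=[]
    for c,(u,v) in(('top',ut),('side',us)):
        o,d=ray(c,u,v); d/=np.linalg.norm(d); M=np.eye(3)-np.outer(d,d); A.append(M); b.append(M@o)
    A=np.vstack(A); b=np.hstack(b); x=np.linalg.lstsq(A,b,rcond=None)[0]; return x,np.linalg.norm(A@x-b)
E
python3 - <<'E'
from h import *
for n,t,s in(('BL',(125,217),(197,318)),('FL',(141,316),(297,341)),('BR',(465,142),(279,113)),('FR',(462,245),(346,119)),('bat near front top',(307,228),(288,194))):
    print(n,*[np.round(v,4) for v in tri(t,s)])
a=cv2.imread('pics/top0.png');b=cv2.imread('pics/side0.png')
A=cv2.resize(a[170:260,120:320],(800,360),interpolation=cv2.INTER_CUBIC)
B=cv2.resize(b[155:335,190:350],(None),fx=3.3,fy=3.3,interpolation=cv2.INTER_CUBIC)
cv2.imwrite('pics/c1.png',A);cv2.imwrite('pics/c2.png',B)
E
```

```text
BL [0.5357 0.2837 0.0038] 0.0021
FL [0.3701 0.2522 0.0075] 0.0006
BR [ 0.6482 -0.3146  0.004 ] 0.001
FR [ 0.4645 -0.2575  0.0751] 0.0045
bat near front top [ 0.5049 -0.0293  0.0244] 0.001
```

View pics/c1.png

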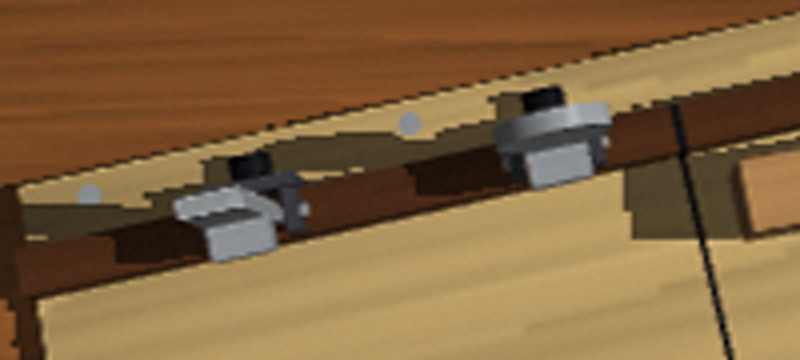

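View pics/c2.png

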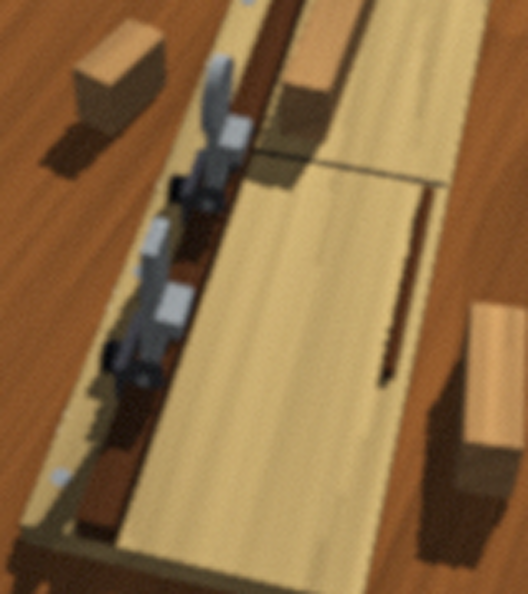

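```bash
cat >> h.py <<'E'
from scipy.optimize import minimize, least_squares
def box(lo,hi): return np.array([[x,y,z] for x in(lo[0],hi[0]) for y in(lo[1],hi[1]) for z in(lo[2],hi[2])])
def leafparts(th,rnd=False):
    # at level: points along -x from pin at z=6mm; rotate about y by th
    P=[box((-90,-12,-4),(0,12,4)),box((-42,-6,-17),(-30,6,-4))]
    if rnd:
        a=np.linspace(0,2*np.pi,24); P[0]=box((-60,-12,-4),(0,12,4)); P.append(np.array([[-68+22*np.cos(t),22*np.sin(t),z] for t in a for z in(-4,4)]))
    Rm=R.from_euler('y',th).as_matrix()
    return [(p@Rm.T+[0,0,6])/1000 for p in P]
def W(p,X,Y,Z,yaw): return p@R.from_euler('z',yaw).as_matrix().T+[X,Y,Z]
def render(pf,parts,sc=4,shape=(384,512)):
    m=np.zeros(shape,np.uint8)
    for p in parts:
        q=pf(p); h=cv2.convexHull(np.float32(q)).reshape(-1,2)
        cv2.fillConvexPoly(m,np.round(h*16).astype(np.int32),1,shift=4)
    return m
E
python3 - <<'E'
from h import *
for c in('top','side'): print(c,ray(c,252,192)[0].round(3))
M={}
for c in('top','side'):
    grab_frame(c)
    for n in('square_stop','square_stop_base','round_stop','batten'):
        r=silhouettes(c,n); 
        if r: M[c+n]=r[0]['mask'];print(c,n,r[0]['p'],r[0]['mask'].sum())
np.savez('m.npz',**M)
dist={k:cv2.GaussianBlur(v.astype(np.float32),(0,0),1.2) for k,v in M.items()}
def fit(name,rnd,x0):
    def cost(x):
        X,Y,Z,yaw,th=x; e=0
        for c in('top','side'):
            m=render(lambda p:proj(c,p),[W(p,X,Y,Z,yaw) for p in leafparts(th,rnd)])
            e+=((cv2.GaussianBlur(m.astype(np.float32),(0,0),1.2)-dist[c+name])**2).sum()
        return e+((x[3]-.187)/.01)**2
    best=None
    for th in(1.5,1.62,1.74):
        for z in(.03,.04):
            s0=np.array([*x0,z,.187,th]); sim=np.vstack([s0]+[s0+np.eye(5)[i]*[.012,.012,.01,.02,.08][i] for i in range(5)])
            r=minimize(cost,s0,method='Nelder-Mead',options=dict(initial_simplex=sim,maxiter=500))
            if best is None or r.fun<best.fun: best=r
    print(name,best.x.round(4),best.fun)
fit('square_stop',False,atz('top',178,226,.05)[:2]); fit('round_stop',True,atz('top',258,209,.05)[:2])
E
```

```text
top [0.442 0.04  0.732]
side [0.276 0.587 0.663]
top square_stop 0.72 291
top square_stop_base 0.82 594
top round_stop 0.81 398
top batten 0.82 3477
side square_stop 0.93 432
side square_stop_base 0.87 689
side round_stop 0.97 401
side batten 0.95 1509Traceback (most recent call last):
  File "<stdin>", line 25, in <module>
  File "<stdin>", line 22, in fit
    res = _minimize_neldermead(fun, x0, args, callback, bounds=bounds,
                               **options)
    fxr = func(xr)
    fx = function(np.copy(x), *(wrapper_args + args))
  File "<stdin>", line 15, in cost
  File "h.py", line 29, in render
    q=pf(p); h=cv2.convexHull(np.float32(q)).reshape(-1,2)
  File "<stdin>", line 15, in <lambda>
  File "h.py", line 5, in proj
    c=camera_params(cam); p,_=cv2.projectPoints(np.atleast_2d(np.array(P,float)),np.array(c['rvec'],float),np.array(c['tvec'],float),np.array(c['K'],float),None); return p[:,0]
ValueError: time passes only in moves, steps and waits
```

```bash
sed -i 's/^from scipy.spatial/import functools\nfrom scipy.spatial/; ' h.py; python3 - <<'E'
s=open('h.py').read()
s=s.replace("def proj(","_cp=camera_params\n@functools.lru_cache\ndef camera_params(c): return _cp(c)\ndef proj(",1)
open('h.py','w').write(s)
E
cat > fit.py <<'E'
from h import *
M=dict(np.load('m.npz'))
B=lambda m:cv2.GaussianBlur(m.astype(np.float32),(0,0),1.2)
dist={k:B(v) for k,v in M.items()}
def err(name,parts):
    return sum(((B(render(lambda p:proj(c,p),parts))-dist[c+name])**2).sum() for c in('top','side'))
def nm(cost,s0,st):
    s0=np.array(s0,float); sim=np.vstack([s0]+[s0+np.eye(len(s0))[i]*st[i] for i in range(len(s0))])
    return minimize(cost,s0,method='Nelder-Mead',options=dict(initial_simplex=sim,maxiter=600))
def leaf(name,rnd,x0):
    f=lambda x:err(name,[W(p,*x[:4]) for p in leafparts(x[4],rnd)])+((x[3]-.187)/.01)**2
    b=min((nm(f,[*x0,z,.187,th],[.012,.012,.01,.02,.08]) for th in(1.5,1.62,1.74) for z in(.03,.04)),key=lambda r:r.fun)
    print(name,b.x.round(4),b.fun)
leaf('square_stop',False,atz('top',178,226,.05)[:2]); leaf('round_stop',True,atz('top',258,209,.05)[:2])
bb=box((-.015,-.13,0),(.015,.13,.045))
f=lambda x:err('batten',[W(bb,*x)])
b=nm(f,[*atz('top',386,204,.05)[:2],.015,.187],[.01,.01,.01,.03]); print('batten',b.x.round(4),b.fun)
E
python3 fit.py
```

```text
square_stop [0.516  0.1733 0.0356 0.187  1.5212] 50.98922528989782
round_stop [0.538  0.0494 0.0341 0.1917 1.5738] 33.73695710853526
batten [ 0.5376 -0.1561  0.0073  0.146 ] 66.4451675415039
```

```bash
cat >> h.py <<'E'
def delta(x,y,z,yaw=None):
    s=status.observe(); Rt=R.from_euler('xyz',s['tool_rot']).as_matrix(); d=Rt.T@(np.array([x,y,z])-s['position'])/.06
    tw=0 if yaw is None else -np.degrees((yaw-s['tool_rot'][2]+np.pi)%(2*np.pi)-np.pi)/8
    print('delta units',d.round(3),'twist',round(tw,2),'| pos',s['position'].round(4),'yaw',s['tool_rot'][2].round(3),'q',s['qpos'].round(2),'F',s['force'].round(1),'t',s['clock'])
E
python3 - <<'E'
from h import *
print(camera_params('wrist'))
delta(.45,.17,.26,.183+np.pi)
E
```

```text
{'K': array([[337.09889166,   0.        , 252.41955678],
       [  0.        , 337.09889166, 190.8100415 ],
       [  0.        ,   0.        ,   1.        ]]), 'tool_from_camera': array([[ 1.03694894e-03, -9.56309848e-01, -2.92353211e-01,
         7.45617562e-02],
       [ 9.99999452e-01,  1.03368371e-03,  1.65643699e-04,
        -1.79174740e-04],
       [ 1.43794049e-04, -2.92353222e-01,  9.56310396e-01,
        -1.35040245e-01],
       [ 0.00000000e+00,  0.00000000e+00,  0.00000000e+00,
         1.00000000e+00]])}
delta units [-6.445 -5.647 -0.345] twist -3.29 | pos [0.1702 0.6013 0.2393] yaw 2.866 q [-1.37  0.52 -0.04  1.6   0.02  1.02 -0.11] F [-0.5  0.4 -0.6] t 1.0
```

```bash
python3 -m creep '[[-0.7,-0.6,-0.1,-0.4,1],[-1.4,-1.25,-0.15,-0.8,1],[-2.1,-1.9,-0.2,-1.2,1],[-2.8,-2.5,-0.2,-1.6,1],[-2.8,-2.5,-0.2,-1.6,1]]'
python3 - <<'E'
from h import *
delta(.46,.13,.26,.183+np.pi)
E
```

```text
clock: 1.62
position: [0.2936, 0.4081, 0.2518]
tool_rot: [-3.141, 0.001, 3.084]
force: [0.3, 1.1, 1.7]
grip_width: 0.0853
finger_force: 0.0
delta units [-3.034 -4.469 -0.132] twist -1.72 | pos [0.2936 0.4081 0.2518] yaw 3.084 q [-1.03  0.31 -0.05  1.9   0.02  0.93  0.43] F [0.3 1.1 1.7] t 1.625
```

```bash
python3 -m creep '[[-0.5,-0.8,0,-0.4,1],[-1.1,-1.6,-0.1,-0.8,1],[-1.7,-2.5,-0.1,-1.2,1],[-2.3,-3.4,-0.1,-1.6,1],[-2.9,-4.3,-0.13,-1.72,1]]'
python3 -m creep '[[-0.1,-0.15,0,0,1],[-0.1,-0.15,0,0,1],[-0.1,-0.15,0,0,1]]'
python3 - <<'E'
from h import *
s=status.observe(); a=grab_frame('wrist'); cv2.imwrite('pics/w1.png',a)
np.savez('w1.npz',pos=s['position'],rot=s['tool_rot'])
M={}
for n in('square_stop','square_stop_base','round_stop','batten'):
    r=silhouettes('wrist',n)
    if r: M[n]=r[0]['mask'];print(n,r[0]['p'],r[0]['mask'].sum(),(np.array(r[0]['extent'])*[512,384,512,384]).round())
np.savez('mw.npz',**M)
delta(.46,.13,.26,.183+np.pi)
E
```

```text
clock: 2.25
position: [0.4484, 0.1496, 0.2592]
tool_rot: [3.141, 0.001, -2.952]
force: [0.9, 0.8, -0.5]
grip_width: 0.0859
finger_force: 0.0
clock: 2.62
position: [0.4545, 0.1445, 0.2589]
tool_rot: [3.141, -0.0, -2.952]
force: [-0.6, -0.4, 0.3]
grip_width: 0.0853
finger_force: 0.0
square_stop 0.73 1170 [258. 216. 288. 260.]
square_stop_base 0.61 1379 [251. 209. 289. 258.]
round_stop 0.96 1503 [110. 215. 168. 260.]
batten 0.96 3650 [  1. 167. 100. 208.]
delta units [-0.041 -0.24  -0.018] twist 0.04 | pos [0.4549 0.1437 0.2589] yaw -2.953 q [-0.48  0.26  0.07  1.96 -0.02  0.92  1.35] F [-0.2  0.1  0.3] t 2.875
```

View pics/w1.png

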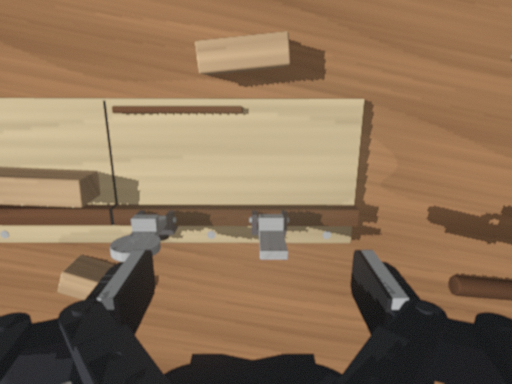

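The wrist view shows the square stop upright at (272,235), the round stop at (138,235) and the fence line level at row 206. That puts the tool in line with the fence, with yaw about 0.188.

```bash
cat > fit2.py <<'E'
from h import *
M=dict(np.load('m.npz')); Mw=dict(np.load('mw.npz')); w=np.load('w1.npz')
T=np.eye(4); T[:3,:3]=R.from_euler('xyz',w['rot']).as_matrix(); T[:3,3]=w['pos']
cw=camera_params('wrist'); Ti=np.linalg.inv(T@np.array(cw['tool_from_camera']))
def pw(P): return cv2.projectPoints(np.array(P,float),cv2.Rodrigues(Ti[:3,:3])[0],Ti[:3,3],np.array(cw['K']),None)[0][:,0]
V={'top':(lambda p:proj('top',p)),'side':(lambda p:proj('side',p)),'wrist':pw}
B=lambda m:cv2.GaussianBlur(m.astype(np.float32),(0,0),1.2)
def err(name,parts,views):
    return {c:round(float(((B(render(V[c],parts))-B(Mw[name] if c=='wrist' else M[c+name]))**2).sum()),1) for c in views}
def nm(cost,s0,st):
    s0=np.array(s0,float); sim=np.vstack([s0]+[s0+np.eye(len(s0))[i]*st[i] for i in range(len(s0))])
    return minimize(cost,s0,method='Nelder-Mead',options=dict(initial_simplex=sim,maxiter=600))
if __name__=='__main__':
  for name,rnd,x0 in(('square_stop',False,(.516,.1733)),('round_stop',True,(.538,.0494))):
   for views in(('top','side','wrist'),('wrist','top'),('wrist','side')):
    P=lambda x:[W(p,x[0],x[1],x[2],.188) for p in leafparts(x[3],rnd)]
    b=min((nm(lambda x:sum(err(name,P(x),views).values()),[*x0,.034,th],[.01,.01,.01,.08]) for th in(1.52,1.65)),key=lambda r:r.fun)
    print(name,b.x.round(4),err(name,P(b.x),views))
  bb=box((-.015,-.13,0),(.015,.13,.045))
  f=lambda x:sum(err('batten',[W(bb,x[0],x[1],.016,x[2])],('top','side')).values())
  b=nm(f,[.5376,-.156,.15],[.01,.01,.03]); print('batten',b.x.round(4),b.fun)
  # fence foot line at left end from wrist picture
  o=(T@np.array(cw['tool_from_camera']))
  for (u,v),z in(((358,206.5),.016),((120,206),.016),((363,99),.016)):
    d=o[:3,:3]@np.linalg.inv(cw['K'])@[u,v,1]; print((o[:3,3]+d*(z-o[2,3])/d[2]).round(4))
E
python3 fit2.py
```

```text
square_stop [0.5147 0.1743 0.0369 1.5397] {'top': 30.4, 'side': 26.6, 'wrist': 34.8}
square_stop [0.5165 0.1758 0.0314 1.5446] {'wrist': 27.5, 'top': 30.5}
square_stop [0.5146 0.1743 0.037  1.5388] {'wrist': 34.5, 'side': 25.6}
round_stop [0.5408 0.0498 0.035  1.5314] {'top': 24.2, 'side': 23.3, 'wrist': 231.1}
round_stop [0.5431 0.0488 0.0308 1.5208] {'wrist': 217.4, 'top': 26.4}
round_stop [0.5416 0.0498 0.0342 1.52  ] {'wrist': 227.3, 'side': 24.8}
batten [ 0.536 -0.153  0.148] 97.3
[0.49   0.2792 0.016 ]
[0.543  0.0013 0.016 ]
[0.3699 0.2501 0.016 ]
```

```bash
python3 - <<'E'
from h import *
delta(.513,.1742,.17,.188+np.pi)
E
```

```text
delta units [-1.047  0.318  1.482] twist 0.01 | pos [0.4549 0.1437 0.2589] yaw -2.953 q [-0.48  0.26  0.07  1.96 -0.02  0.92  1.35] F [-0.2  0.1  0.3] t 2.875
```

```bash
python3 -m creep '[[-0.5,0.32,0.5,0,1],[-1.05,0.32,1,0,1],[-1.05,0.32,1.5,0,1],[-1.05,0.32,1.5,0,1],[-1.05,0.32,1.5,0,1]]' 20
python3 -m creep '[[0,0,0.5,0,1],[0,0,0.93,0,1],[0,0,0.93,0,0.5],[0,0,0.93,0,0.35],[0,0,0.93,0,0.35]]'
python3 - <<'E'
from h import *
delta(.513,.1742,.113)
a=grab_frame('wrist'); cv2.imwrite('pics/w2.png',a)
E
```

```text
clock: 3.5
position: [0.5136, 0.1739, 0.1701]
tool_rot: [3.141, 0.001, -2.954]
force: [0.4, -0.4, 0.1]
grip_width: 0.0852
finger_force: 0.0
clock: 4.12
position: [0.5141, 0.1739, 0.1145]
tool_rot: [3.141, 0.002, -2.954]
force: [0.5, -0.2, -0.3]
grip_width: 0.0323
finger_force: 0.0
delta units [0.017 0.009 0.025] twist 0 | pos [0.5141 0.1739 0.1145] yaw -2.954 q [-0.47  0.56  0.05  1.93 -0.04  0.65  1.36] F [ 0.5 -0.2 -0.3] t 4.125
```

View pics/w2.png

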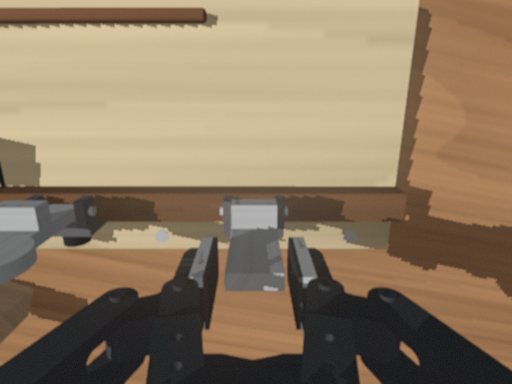

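Leaf columns 226–283 sit centred between the pads (inner edges 215 and 290). I'll close on it and swing it down.

```bash
python3 -m creep '[[0,0,0,0,0],[0,0,0,0,0],[0,0,0,0,0],[0,0,0,0,0]]' 20
python3 -m creep '[[0.16,0,0.01,0,0],[0.31,0,0.05,0,0],[0.46,0,0.1,0,0],[0.61,0,0.17,0,0],[0.75,0,0.26,0,0]]'
python3 -m creep '[[0.12,0,0.11,0,0],[0.22,0,0.23,0,0],[0.32,0,0.36,0,0],[0.39,0,0.51,0,0],[0.45,0,0.66,0,0]]'
```

```text
clock: 4.68
position: [0.5139, 0.1744, 0.1141]
tool_rot: [3.141, 0.002, -2.953]
force: [-2.8, 3.4, 9.8]
grip_width: 0.0233
finger_force: 23.2
clock: 5.3
position: [0.4692, 0.1659, 0.0979]
tool_rot: [3.141, 0.001, -2.953]
force: [2.2, 5.5, 2.8]
grip_width: 0.0237
finger_force: 23.6
clock: 5.92
position: [0.4419, 0.1607, 0.0579]
tool_rot: [3.141, -0.001, -2.953]
force: [-2.5, 5.5, 3.5]
grip_width: 0.0236
finger_force: 24.8
```

```bash
python3 -m creep '[[0.02,0,0.12,0,0],[0.04,0,0.24,0,0],[0.05,0,0.34,0,0],[0.05,0,0.4,0,0],[0.05,0,0.4,0,0]]'
python3 - <<'E'
from h import *
delta(.51,.1742,.035); 
a=grab_frame('side'); grab_frame('wrist');b=grab_frame('wrist')
cv2.imwrite('pics/s2.png',np.hstack([cv2.resize(a[170:340,190:360],(400,400)),cv2.resize(b,(400,300))[:, :] if 0 else cv2.copyMakeBorder(cv2.resize(b,(400,300)),0,100,0,0,0)]))
E
```

```text
clock: 6.55
position: [0.4386, 0.16, 0.0337]
tool_rot: [3.141, -0.002, -2.953]
force: [-5.4, 6.2, 1.7]
grip_width: 0.0235
finger_force: 25.9
delta units [-1.213  0.009 -0.024] twist 0 | pos [0.4386 0.16   0.0337] yaw -2.953 q [-0.5   0.64  0.03  2.14 -0.05  0.36  1.33] F [-5.4  6.2  1.7] t 6.55
```

View pics/s2.png

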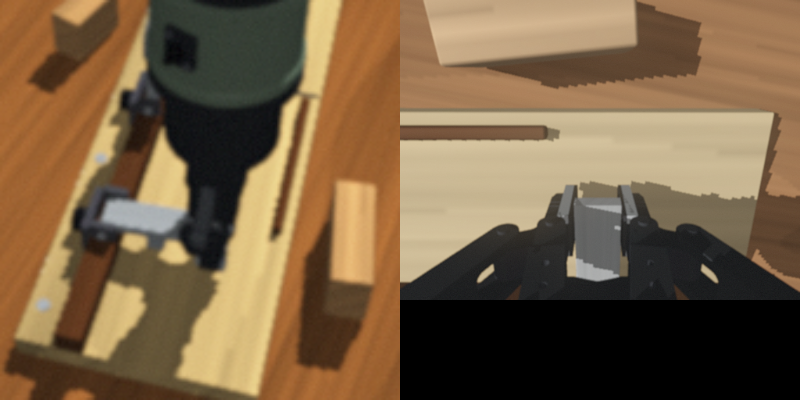

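Left half: the leaf is down, nearly level, held by the fingers. Right half: the leaf is between the pads. Next I'll press lightly to find the stop.

```bash
python3 -m creep '[[-0.03,0,0.03,0,0],[-0.03,0,0.03,0,0]]'; python3 -m creep '[[0,0,0.04,0,0],[0,0,0.04,0,0]]'
```

```text
clock: 6.95
position: [0.439, 0.1601, 0.0317]
tool_rot: [-3.142, -0.004, -2.953]
force: [-12.7, 6.1, 1.0]
grip_width: 0.0237
finger_force: 26.2
clock: 7.2
position: [0.4393, 0.1601, 0.0294]
tool_rot: [3.142, -0.004, -2.953]
force: [-10.5, 5.3, 2.0]
grip_width: 0.0232
finger_force: 26.3
```

```bash
python3 -m creep '[[0.03,0,0,0,0.45],[0.03,0,0,0,0.45],[0.03,0,-0.4,0,0.45],[0.03,0,-0.8,0,0.45],[0.03,0,-0.8,0,0]]'; python3 -m creep '[[-0.05,0,0,0,0],[-0.05,0,0,0,0],[-0.05,0,0,0,0]]'
python3 -m creep '[[0,0,0.2,0,0],[0,0,0.32,0,0],[0,0,0.32,0,0]]'
python3 -m creep '[[0,0,0.05,0,0],[0,0,0.05,0,0]]'
python3 -m creep '[[0,0,0.05,0,0],[0,0,0.05,0,0]]'
```

```text
clock: 7.82
position: [0.4406, 0.1598, 0.0791]
tool_rot: [3.141, 0.003, -2.954]
force: [0.6, 0.2, -0.5]
grip_width: 0.022
finger_force: 0.0
clock: 8.2
position: [0.4425, 0.16, 0.0772]
tool_rot: [-3.141, -0.001, -2.954]
force: [-0.3, -0.6, 0.7]
grip_width: 0.0003
finger_force: 0.0
clock: 8.57
position: [0.4423, 0.1599, 0.0577]
tool_rot: [-3.141, -0.001, -2.954]
force: [0.4, 0.2, -0.1]
grip_width: -0.0
finger_force: 0.0
clock: 8.82
position: [0.4427, 0.1602, 0.0555]
tool_rot: [-3.142, -0.0, -2.954]
force: [-0.2, 0.4, -0.0]
grip_width: 0.0
finger_force: 0.0
clock: 9.07
position: [0.4429, 0.1603, 0.0533]
tool_rot: [3.141, 0.001, -2.954]
force: [-6.7, -2.4, 26.1]
grip_width: -0.0001
finger_force: 13.1
```

The leaf's stop is found: the fingertip is at z about 0.0455 with the leaf level and firm. Now over to the batten.

```bash
python3 -m creep '[[0,0,-0.9,0,0],[0,0,-1.8,0,0.4],[0,-0.5,-2.5,0,1],[-0.1,-1.4,-2.6,1.3,1],[-0.2,-2.3,-2.6,2.6,1]]'; python3 - <<'E'
from h import *
delta(.5497,-.2449,.17,1.719)
E
```

```text
clock: 9.7
position: [0.481, 0.0255, 0.2097]
tool_rot: [3.14, 0.002, 2.961]
force: [0.3, 0.6, -1.1]
grip_width: 0.0723
finger_force: 0.0
delta units [-1.934 -4.23   0.66 ] twist 8.9 | pos [0.481  0.0255 0.2097] yaw 2.961 q [-0.33  0.34  0.19  2.01 -0.09  0.8   1.3 ] F [ 0.3  0.6 -1.1] t 9.7
```

```bash
python3 -m creep '[[-0.4,-0.85,0,1.3,1],[-0.8,-1.7,0,2.6,1],[-1.2,-2.5,0,3.9,1],[-1.5,-3.4,0,5.2,1],[-1.9,-4.2,0,6.5,1]]'; python3 -m creep '[[0,0,0,1.3,1],[0,0,0,2.4,1],[0,0,0,2.4,1],[0,0,0,2.4,1]]'; python3 - <<'E'
from h import *
delta(.5497,-.2449,.17,1.719)
s=status.observe(); a=grab_frame('wrist'); cv2.imwrite('pics/w3.png',a)
np.savez('w1.npz',pos=s['position'],rot=s['tool_rot'])
r=silhouettes('wrist','batten'); print([(d['p'],d['extent']) for d in r]); np.savez('mw.npz',batten=r[0]['mask'])
import fit2
bb=box((-.015,-.13,0),(.015,.13,.045))
for views in(('wrist',),('top','side','wrist')):
  f=lambda x:sum(fit2.err('batten',[W(bb,x[0],x[1],.0175,x[2])],views).values())
  b=fit2.nm(f,[.5376,-.156,.15],[.01,.01,.03]); print('batten',b.x.round(4),b.fun)
E
```

```text
clock: 10.32
position: [0.5485, -0.2432, 0.2087]
tool_rot: [3.141, 0.0, 2.052]
force: [0.3, 0.6, 0.3]
grip_width: 0.0857
finger_force: 0.0
clock: 10.82
position: [0.5486, -0.241, 0.2085]
tool_rot: [3.142, 0.0, 1.728]
force: [0.7, 0.3, 0.2]
grip_width: 0.0854
finger_force: 0.0
delta units [-0.067  0.008  0.642] twist 0.06 | pos [ 0.5486 -0.241   0.2085] yaw 1.728 q [-0.05  0.57  0.54  1.72 -0.35  0.94  0.78] F [0.7 0.3 0.2] t 10.825
[(0.56, [0.459, 0.0, 0.5422, 0.5773])]
batten [ 0.5362 -0.1508  0.1457] 45.8
batten [ 0.5358 -0.1512  0.1506] 158.1
```

View pics/w3.png

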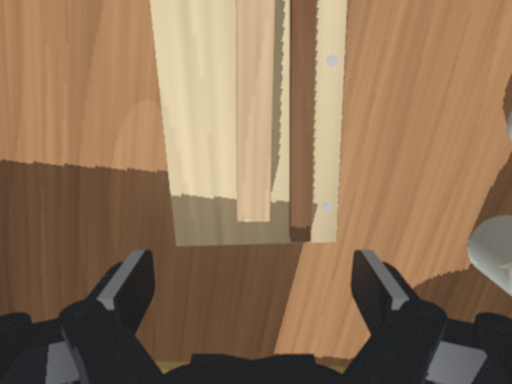

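The batten (columns 237–273) is centred between the open fingers (154 and 352), with its end at row 221. Descending.

```bash
python3 -m creep '[[0,0,0.9,0,1],[0,0,1.8,0,1],[0,0,2.3,0,1],[0,0,2.62,0,1],[0,0,2.62,0,0.6]]' 40;python3 -m creep '[[0,0,0,0,0],[0,0,0,0,0],[0,0,0,0,0],[0,0,0,0,0],[0,0,0,0,0]]' 40; python3 - <<'E'
from h import *
delta(.5497,-.2449,.05,1.759)
E
```

```text
clock: 11.55
position: [0.5483, -0.2412, 0.0508]
tool_rot: [-3.141, -0.001, 1.724]
force: [0.0, 0.3, 1.3]
grip_width: 0.0699
finger_force: 0.0
clock: 12.18
position: [0.5493, -0.2413, 0.0525]
tool_rot: [3.14, 0.001, 1.724]
force: [-0.1, 0.2, 7.7]
grip_width: 0.0289
finger_force: 39.6
delta units [-0.06  -0.003  0.042] twist -0.25 | pos [ 0.5493 -0.2413  0.0525] yaw 1.724 q [ 0.04  0.78  0.41  1.81 -0.48  0.65  0.88] F [-0.1  0.2  7.7] t 12.175
```

```bash
python3 -m creep '[[0,0,-0.01,-0.14,0],[0,0,-0.01,-0.26,0],[0,0.1,-0.01,-0.26,0],[0,0.2,-0.01,-0.26,0],[0,0.2,-0.01,-0.26,0]]'; python3 -m creep '[[0.4,0,0,0,0],[0.9,0,0,0,0],[1.4,0,0,0,0],[1.9,0,0,0,0],[2.3,0,0,0,0]]';  python3 -m creep '[[0.2,0,0,0,0],[0.35,0,0,0,0],[0.35,0,0,0,0]]'; python3 - <<'E'
from h import *
s=status.observe();p=s['position']-[.5155,.1743,0]; print('base xy',R.from_euler('z',-.188).apply(p).round(4)); delta(.55,-.24,.05,1.759)
a=grab_frame('top'); b=grab_frame('wrist')
cv2.imwrite('pics/t3.png',np.vstack([cv2.resize(a[150:260,110:410],(780,286)),cv2.resize(b,(400,300))[:, :] if 0 else cv2.copyMakeBorder(cv2.resize(b,(400,300)),0,0,0,380,0)]))
E
```

```text
clock: 12.8
position: [0.5612, -0.2396, 0.0526]
tool_rot: [3.14, 0.001, 1.761]
force: [0.8, 0.3, 7.1]
grip_width: 0.0291
finger_force: 40.4
clock: 13.42
position: [0.5349, -0.1033, 0.0525]
tool_rot: [3.14, 0.001, 1.761]
force: [0.6, -2.7, 5.2]
grip_width: 0.0291
finger_force: 40.2
clock: 13.8
position: [0.531, -0.0823, 0.0525]
tool_rot: [3.14, -0.0, 1.761]
force: [-1.1, 4.9, 9.8]
grip_width: 0.0288
finger_force: 40.8
base xy [-0.0327 -0.255   0.0525]
delta units [-2.64  -0.187  0.041] twist 0.02 | pos [ 0.531  -0.0823  0.0525] yaw 1.761 q [-0.24  0.71  0.4   1.98 -0.51  0.55  0.71] F [-1.1  4.9  9.8] t 13.8
```

View pics/t3.png

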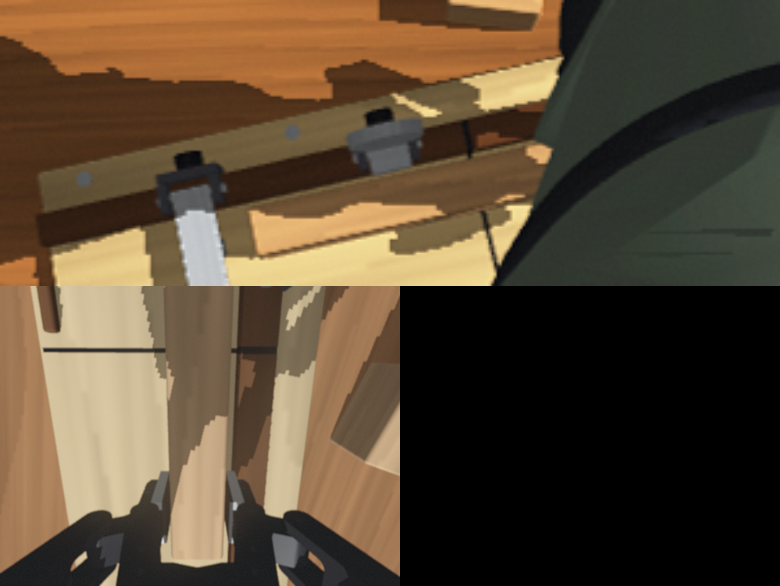

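The batten is aligned and about 20 mm short of the level leaf (top crop: batten end at column 250, leaf edge at 225). I'll close onto the fence first.

```bash
python3 -m creep '[[0,0.06,0,0,0],[0,0.1,0,0,0],[0,0.1,0,0,0]]'; python3 -m creep '[[0,0.03,0,0,0],[0,0.03,0,0,0]]';  python3 - <<'E'
from h import *
s=status.observe();p=s['position']-[.5155,.1743,0]; print('base xy',R.from_euler('z',-.188).apply(p).round(4),'F base',R.from_euler('z',-.188).apply(s['force']).round(1),s['moment'].round(2))
E
```

```text
clock: 14.28
position: [0.5366, -0.082, 0.0525]
tool_rot: [3.141, -0.0, 1.761]
force: [-3.1, 1.8, 11.6]
grip_width: 0.0294
finger_force: 41.1
clock: 14.52
position: [0.5383, -0.0818, 0.0525]
tool_rot: [3.141, -0.0, 1.761]
force: [-2.4, 0.5, 12.8]
grip_width: 0.0291
finger_force: 41.2
base xy [-0.0255 -0.2558  0.0525] F base [-2.3  0.9 12.8] [0.02 0.77 0.14]
```

```bash
for i in 1; do python3 -m creep '[[0,0.03,0,0,0],[0,0.03,0,0,0]]'; python3 -m creep '[[0,0.03,0,0,0],[0,0.03,0,0,0]]';done; python3 - <<'E'
from h import *
s=status.observe();p=s['position']-[.5155,.1743,0]; print('base xy',R.from_euler('z',-.188).apply(p).round(4),'F base',R.from_euler('z',-.188).apply(s['force']).round(1),s['moment'].round(2))
E
```

```text
clock: 14.78
position: [0.5397, -0.0816, 0.0525]
tool_rot: [-3.141, -0.0, 1.761]
force: [-6.3, -0.0, 14.2]
grip_width: 0.0292
finger_force: 41.4
clock: 15.02
position: [0.5399, -0.0815, 0.0525]
tool_rot: [-3.139, -0.001, 1.76]
force: [-16.5, -1.1, 26.3]
grip_width: 0.0293
finger_force: 42.8
base xy [-0.0239 -0.2559  0.0525] F base [-16.5   2.   26.3] [-0.36  3.5   0.31]
```

```bash
python3 -m creep '[[0,-0.03,0,0,0],[0.12,-0.03,0,0,0],[0.22,-0.03,0,0,0],[0.22,-0.03,0,0,0]]'; python3 -m creep '[[0.05,0,0,0,0],[0.05,0,0,0,0]]';  python3 -m creep '[[0.04,0,0,0,0],[0.04,0,0,0,0]]'; python3 - <<'E'
from h import *
s=status.observe();p=s['position']-[.5155,.1743,0]; print('base xy',R.from_euler('z',-.188).apply(p).round(4),'F base',R.from_euler('z',-.188).apply(s['force']).round(1),s['moment'].round(2))
E
```

```text
clock: 15.52
position: [0.5374, -0.0691, 0.0525]
tool_rot: [3.141, 0.001, 1.761]
force: [-4.1, -4.4, 12.4]
grip_width: 0.0291
finger_force: 41.0
clock: 15.78
position: [0.5369, -0.0666, 0.0525]
tool_rot: [3.141, 0.001, 1.76]
force: [-4.0, -5.9, 11.5]
grip_width: 0.0294
finger_force: 40.9
clock: 16.02
position: [0.5364, -0.0644, 0.0525]
tool_rot: [3.141, 0.001, 1.76]
force: [-3.8, -7.3, 10.0]
grip_width: 0.0288
finger_force: 40.9
base xy [-0.024  -0.2384  0.0525] F base [-5.  -6.5 10. ] [-1.35  0.76  0.43]
```

```bash
python3 -m creep '[[0.03,0,0,0,0],[0.03,0,0,0,0]]';  python3 -m creep '[[0.03,0,0,0,0],[0.03,0,0,0,0]]'; python3 -m creep '[[0.03,0,0,0,0],[0.03,0,0,0,0]]'; python3 - <<'E'
from h import *
s=status.observe();p=s['position']-[.5155,.1743,0]; print('base xy',R.from_euler('z',-.188).apply(p).round(4),'F base',R.from_euler('z',-.188).apply(s['force']).round(1),s['moment'].round(2))
E
```

```text
clock: 16.27
position: [0.5362, -0.0627, 0.0525]
tool_rot: [3.141, 0.002, 1.76]
force: [-4.2, -7.8, 11.2]
grip_width: 0.029
finger_force: 40.9
clock: 16.52
position: [0.5358, -0.0609, 0.0525]
tool_rot: [3.141, 0.002, 1.76]
force: [-2.8, -7.3, 10.7]
grip_width: 0.0287
finger_force: 40.9
clock: 16.77
position: [0.5354, -0.0592, 0.0525]
tool_rot: [3.141, 0.002, 1.76]
force: [-3.0, -6.9, 10.6]
grip_width: 0.0292
finger_force: 40.9
base xy [-0.024  -0.2331  0.0525] F base [-4.2 -6.3 10.6] [-1.5   0.71  0.36]
```

```bash
python3 -m creep '[[0.03,0,0,0,0],[0.03,0,0,0,0]]';  python3 -m creep '[[0.03,0,0,0,0],[0.03,0,0,0,0]]'; python3 - <<'E'
from h import *
s=status.observe();p=s['position']-[.5155,.1743,0]; print('base xy',R.from_euler('z',-.188).apply(p).round(4),'F base',R.from_euler('z',-.188).apply(s['force']).round(1),s['moment'].round(2))
a=grab_frame('top'); b=grab_frame('wrist')
cv2.imwrite('pics/t4.png',np.hstack([cv2.resize(a[190:260,150:290],None,fx=3.4,fy=3.4,interpolation=cv2.INTER_CUBIC),cv2.resize(b[0:381,130:384],(159,238))]))
E
```

```text
clock: 17.02
position: [0.5353, -0.058, 0.0525]
tool_rot: [3.141, 0.002, 1.76]
force: [-2.0, -11.3, 8.8]
grip_width: 0.029
finger_force: 40.7
clock: 17.27
position: [0.5352, -0.0577, 0.0526]
tool_rot: [3.14, 0.004, 1.758]
force: [0.0, -19.9, 3.9]
grip_width: 0.0294
finger_force: 40.1
base xy [-0.024  -0.2316  0.0526] F base [ -3.7 -19.5   3.9] [-3.96  0.06  0.05]
```

View pics/t4.png

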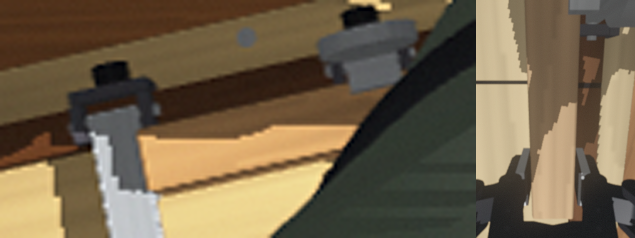

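The batten end now meets the leaf (left crop: end at column 140 against the leaf edge), with 20 N on contact. I'll relax, release and lift.

```bash
python3 -m creep '[[-0.03,0.02,0,0,0],[-0.03,0.02,0,0,0],[-0.03,0.02,0,0,0.5],[-0.03,0.02,0,0,0.6],[-0.03,0.02,0,0,0.6]]'; python3 -m creep '[[0,0,-0.6,0,0.6],[0,0,-1.2,0,0.6],[0,0,-1.8,0,0.6],[0,0,-1.8,0,0.6]]'; python3 - <<'E'
from h import *
s=status.observe(); a=grab_frame('wrist'); cv2.imwrite('pics/w5.png',a)
np.savez('w1.npz',pos=s['position'],rot=s['tool_rot'])
r=silhouettes('wrist','batten'); print([(d['p'],d['extent']) for d in r]); M={'batten':r[0]['mask']}
Mt={}
for c in('top','side'):
    grab_frame(c); r=silhouettes(c,'batten'); print(c,r[0]['p'] if r else None); Mt[c+'batten']=r[0]['mask']
np.savez('m.npz',**Mt); np.savez('mw.npz',**M)
E
```

```text
clock: 18.0
position: [0.5364, -0.0556, 0.0519]
tool_rot: [3.142, -0.0, 1.76]
force: [0.8, -0.3, 0.4]
grip_width: 0.0511
finger_force: 0.0
clock: 18.5
position: [0.5375, -0.0557, 0.162]
tool_rot: [3.138, 0.0, 1.76]
force: [-0.0, 0.0, -1.1]
grip_width: 0.0512
finger_force: 0.0
[(0.88, [0.4375, 0.0, 0.5332, 0.6406])]
top 0.76
side 0.9
```

View pics/w5.png

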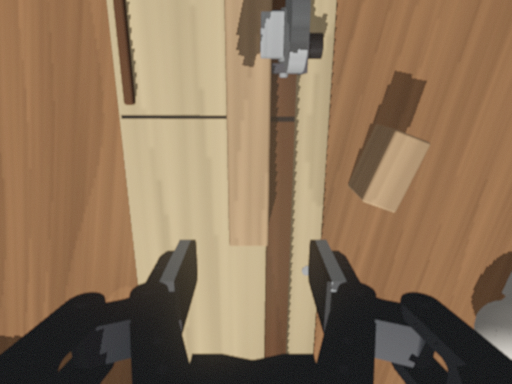

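```bash
python3 - <<'E'
from h import *
import fit2
o=fit2.T@np.array(fit2.cw['tool_from_camera'])
def at(u,v,z):
    d=o[:3,:3]@np.linalg.inv(fit2.cw['K'])@[u,v,1]; p=o[:3,3]+d*(z-o[2,3])/d[2]; return R.from_euler('z',-.188).apply(p-[.5155,.1743,0]).round(4)[:2]
a=grab_frame('wrist')
for v in(90,140,180,220): 
    g=a[v].astype(int); print(v,[tuple(g[u]) for u in range(262,276)])
m=fit2.Mw['batten']
for v in(90,140,180,220):
    c=np.where(m[v])[0]; print(v,c.min(),c.max(),'L',at(c.min(),v,.0625),'R',at(c.max()+1,v,.0625))
for v in(265,300): 
    g=a[v].astype(int).sum(1); print(v,g[258:298:1])
bb=box((-.015,-.13,0),(.015,.13,.045))
f=lambda x:sum(fit2.err('batten',[W(bb,x[0],x[1],.0175,x[2])],('wrist',)).values())
b=fit2.nm(f,[.54,-.14+.17,.188],[.01,.01,.03]); print('batten',b.x.round(4),b.fun, R.from_euler('z',-.188).apply([b.x[0]-.5155,b.x[1]-.1743,0]).round(4))
E
```

```text
90 [(np.int64(132), np.int64(168), np.int64(196)), (np.int64(131), np.int64(168), np.int64(196)), (np.int64(129), np.int64(166), np.int64(194)), (np.int64(128), np.int64(164), np.int64(193)), (np.int64(128), np.int64(164), np.int64(192)), (np.int64(126), np.int64(161), np.int64(190)), (np.int64(124), np.int64(158), np.int64(188)), (np.int64(124), np.int64(158), np.int64(187)), (np.int64(121), np.int64(154), np.int64(184)), (np.int64(117), np.int64(150), np.int64(178)), (np.int64(105), np.int64(137), np.int64(163)), (np.int64(88), np.int64(114), np.int64(138)), (np.int64(64), np.int64(83), np.int64(104)), (np.int64(48), np.int64(63), np.int64(81))]
140 [(np.int64(128), np.int64(162), np.int64(191)), (np.int64(127), np.int64(161), np.int64(190)), (np.int64(125), np.int64(160), np.int64(189)), (np.int64(123), np.int64(158), np.int64(187)), (np.int64(124), np.int64(159), np.int64(187)), (np.int64(122), np.int64(157), np.int64(185)), (np.int64(123), np.int64(157), np.int64(185)), (np.int64(122), np.int64(157), np.int64(184)), (np.int64(119), np.int64(153), np.int64(180)), (np.int64(106), 
[... 1419 characters left out ...]
15)), (np.int64(66), np.int64(90), np.int64(121)), (np.int64(66), np.int64(91), np.int64(123))]
90 226 269 L [-0.0389 -0.1572] R [-0.0095 -0.1571]
140 227 269 L [-0.0388 -0.1905] R [-0.0089 -0.1904]
180 229 268 L [-0.038  -0.2193] R [-0.0091 -0.2192]
220 229 267 L [-0.0385 -0.2502] R [-0.0094 -0.2502]
265 [535 533 537 533 531 528 525 523 526 480 355 250 261 269 269 264 281 284
 285 287 284 284 278 272 269 267 271 273 263 270 267 259 265 269 272 289
 334 420 493 517]
300 [532 529 529 528 528 523 523 523 491 393 285 258 268 268 265 264 270 269
 268 265 270 270 273 272 269 262 263 264 250 259 255 255 260 293 355 451
 504 516 525 522]
batten [0.5175 0.0317 0.1947] 543.5 [-0.0247 -0.1405  0.    ]
```

The batten sits flush: its edge is constant at the fence face and its end is at the leaf. Going back to raise the leaf.

```bash
python3 - <<'E'
from h import *
delta(.4395,.1600,.17,.188+np.pi)
E
```

```text
delta units [ 3.836 -0.903 -0.179] twist -11.24 | pos [ 0.5359 -0.0559  0.1592] yaw 1.76 q [-0.4   0.56  0.55  1.92 -0.4   0.77  0.56] F [-0.2 -0.2 -0.9] t 18.85
```

```bash
python3 -m creep '[[0,-0.4,-0.3,-1.3,0.45],[0.8,-0.8,-0.4,-2.6,0.45],[1.7,-0.9,-0.4,-3.9,0.45],[2.6,-0.9,-0.4,-5.2,0.45],[3.5,-0.9,-0.3,-6.5,0.45]]'; python3 -m creep '[[0,0,0,-1.3,0.45],[0,0,0,-2.6,0.45],[0,0,0,-3.9,0.45],[0,0,0,-4.7,0.45],[0,0,0,-4.7,0.45]]'; python3 - <<'E'
from h import *
delta(.4395,.1600,.036,.188+np.pi)
E
```

```text
clock: 19.48
position: [0.4434, 0.142, 0.178]
tool_rot: [3.141, 0.0, 2.673]
force: [1.8, 0.9, -0.4]
grip_width: 0.0385
finger_force: 0.0
clock: 20.1
position: [0.4437, 0.14, 0.1776]
tool_rot: [3.142, -0.001, -2.961]
force: [-0.4, 0.1, 0.6]
grip_width: 0.0383
finger_force: 0.0
delta units [0.008 0.34  2.361] twist -0.05 | pos [0.4437 0.14   0.1776] yaw -2.961 q [-0.56  0.36  0.15  2.08 -0.08  0.71  1.4 ] F [-0.4  0.1  0.6] t 20.1
```

```bash
python3 -m creep '[[0,0.34,0.3,-0.05,0.5],[0,0.34,0.8,-0.05,0.5],[0,0.34,1.2,-0.05,0.5],[0,0.34,1.2,-0.05,0.5],[0,0.34,1.2,-0.05,0.5]]' 20; python3 - <<'E'
from h import *
delta(.4395,.1600,.036,.188+np.pi)
b=grab_frame('wrist');cv2.imwrite('pics/w6.png',b)
E
```

```text
clock: 20.72
position: [0.4404, 0.1604, 0.1065]
tool_rot: [-3.142, 0.0, -2.954]
force: [-0.2, -1.0, 1.0]
grip_width: 0.0427
finger_force: 0.0
delta units [ 0.016 -0.003  1.176] twist -0.0 | pos [0.4404 0.1604 0.1065] yaw -2.954 q [-0.57  0.49  0.12  2.12 -0.11  0.53  1.39] F [-0.2 -1.   1. ] t 20.725
```

View pics/w6.png

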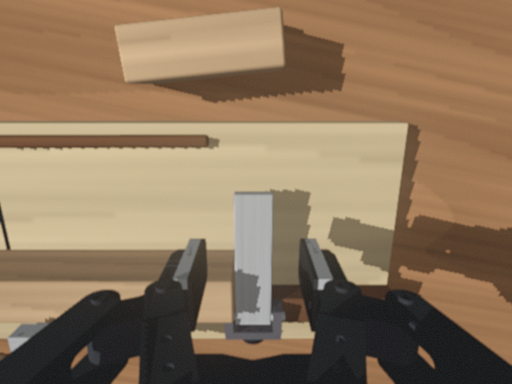

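The leaf (columns 235–272) is centred between the pads (206 and 301), with the batten butted at column 232. Now grip it and swing up.

```bash
python3 -m creep '[[0,0,0.6,0,0.5],[0,0,1.1,0,0.5],[0,0,1.17,0,0.5],[0,0,1.17,0,0],[0,0,1.17,0,0]]' 20; python3 -m creep '[[0,0,0,0,0],[0,0,0,0,0],[0,0,0,0,0]]'; python3 -m creep '[[-0.014,0,-0.19,0,0],[-0.06,0,-0.38,0,0],[-0.13,0,-0.56,0,0],[-0.225,0,-0.73,0,0],[-0.345,0,-0.88,0,0]]'; python3 -m creep '[[-0.14,0,-0.13,0,0],[-0.3,0,-0.24,0,0],[-0.475,0,-0.32,0,0],[-0.66,0,-0.38,0,0],[-0.85,0,-0.405,0,0]]';  python3 -m creep '[[-0.05,0,-0.003,0,0],[-0.09,0,-0.003,0,0],[-0.09,0,-0.003,0,0]]'
```

```text
clock: 21.4
position: [0.4405, 0.1606, 0.0369]
tool_rot: [3.141, 0.001, -2.953]
force: [-0.9, -0.0, 0.4]
grip_width: 0.023
finger_force: 23.5
clock: 21.78
position: [0.4405, 0.1606, 0.0365]
tool_rot: [3.141, 0.001, -2.953]
force: [-1.4, -0.7, 10.6]
grip_width: 0.0237
finger_force: 24.6
clock: 22.4
position: [0.4606, 0.1644, 0.0892]
tool_rot: [3.142, -0.0, -2.952]
force: [0.2, 1.9, -5.5]
grip_width: 0.0234
finger_force: 22.1
clock: 23.02
position: [0.5112, 0.1739, 0.1132]
tool_rot: [3.142, -0.0, -2.953]
force: [-3.8, 1.7, 2.4]
grip_width: 0.0238
finger_force: 21.0
clock: 23.4
position: [0.5164, 0.1749, 0.1133]
tool_rot: [3.141, 0.001, -2.953]
force: [-1.8, 1.7, 6.4]
grip_width: 0.0233
finger_force: 21.0
```

Release, raise, and measure both the leaf angle and the batten pose.

```bash
python3 -m creep '[[0,0,0,0,0.4],[0,0,0,0,0.45],[0,0,-0.6,0,0.45],[0,0,-1.4,0,0.45],[0,0,-2.2,0,0.6]]';  python3 -m creep '[[0.6,-0.3,-0.2,0,1],[1.2,-0.5,-0.2,0,1],[1.2,-0.5,-0.2,0,1],[1.2,-0.5,-0.2,0,1]]'; cat > fin.py <<'E'
from h import *
s=status.observe(); a=grab_frame('wrist')
np.savez('w1.npz',pos=s['position'],rot=s['tool_rot'])
Mw={};M={}
for n in('square_stop','round_stop','batten'):
    r=silhouettes('wrist',n)
    if r: Mw[n]=r[0]['mask']
im={}
for c in('top','side'):
    im[c]=grab_frame(c)
    for n in('square_stop','round_stop','batten'):
        r=silhouettes(c,n)
        if r: M[c+n]=r[0]['mask']; print(c,n,round(r[0]['p'],2),M[c+n].sum())
np.savez('m.npz',**M); np.savez('mw.npz',**Mw); print(Mw.keys())
import sys; k=sys.argv[1]
cv2.imwrite(f'pics/f{k}.png',np.hstack([cv2.resize(im['side'][150:330,190:350],(400,450)),cv2.resize(a[:, :],(400,450))]))
import fit2
def tryfit(name,rnd,x0,views):
    views=[v for v in views if (name in Mw if v=='wrist' else v+name in M)]
    P=lambda x:[W(p,x[0],x[1],x[2],.188) for p in leafparts(x[3],rnd)]
    b=min((fit2.nm(lambda x:sum(fit2.err(name,P(x),views).values()),[*x0,.0355,th],[.01,.01,.01,.08]) for th in(1.5,1.65)),key=lambda r:r.fun)
    print(name,views,b.x.round(4),b.fun)
    if not rnd:
      b=min((fit2.nm(lambda x:sum(fit2.err(name,P([.5147,.1743,.0365,x[0]]),views).values()),[th],[.08]) for th in(1.5,1.6)),key=lambda r:r.fun); print('fixed base theta',b.x,b.fun)
tryfit('square_stop',False,(.515,.1743),('top','side','wrist'))
tryfit('square_stop',False,(.515,.1743),('side','wrist'))
tryfit('round_stop',True,(.539,.0498),('top','side'))
bb=box((-.015,-.13,0),(.015,.13,.045))
f=lambda x:sum(fit2.err('batten',[W(bb,x[0],x[1],.0175,x[2])],[v for v in('top','side') if v+'batten' in M]).values())
b=fit2.nm(f,[.5175,.032,.188],[.01,.01,.03]); print('batten',b.x.round(4),b.fun, R.from_euler('z',-.188).apply([b.x[0]-.5155,b.x[1]-.1743,0]).round(4))
E
python3 fin.py 1
```

```text
clock: 24.02
position: [0.5158, 0.1746, 0.2465]
tool_rot: [-3.141, 0.0, -2.953]
force: [0.4, -0.4, 0.1]
grip_width: 0.0511
finger_force: 0.0
clock: 24.52
position: [0.4513, 0.1321, 0.2572]
tool_rot: [3.141, 0.001, -2.952]
force: [-0.1, 0.0, 0.1]
grip_width: 0.0855
finger_force: 0.0
top round_stop 0.69 422
top batten 0.66 2671
side square_stop 0.78 400
side round_stop 0.83 369
side batten 0.83 1794
dict_keys(['square_stop', 'round_stop', 'batten'])
square_stop ['side', 'wrist'] [0.5134 0.1746 0.0356 1.4597] 70.2
fixed base theta [1.4375] 83.30000000000001
square_stop ['side', 'wrist'] [0.5134 0.1746 0.0356 1.4597] 70.2
fixed base theta [1.4375] 83.30000000000001
round_stop ['top', 'side'] [0.5383 0.0502 0.0369 1.567 ] 50.1
batten [0.5174 0.0287 0.186 ] 1136.6 [-0.0253 -0.1434  0.    ]
```

View pics/f1.png

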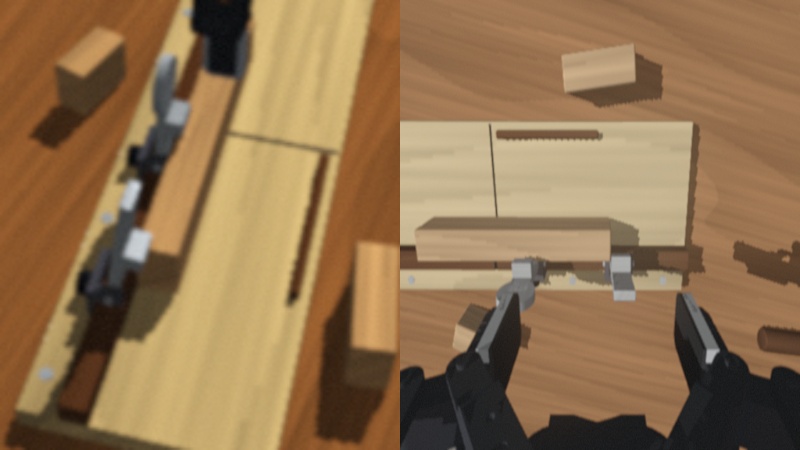

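```bash
python3 - <<'E'
from h import *
delta(.4713,.1659,.118,.188+np.pi)
delta(.5019,.1717,.118)
E
```

```text
delta units [-0.443  0.493  2.316] twist 0.01 | pos [0.4508 0.1319 0.257 ] yaw -2.952 q [-0.55  0.25  0.17  1.98 -0.05  0.91  1.41] F [-0.2 -0.6 -0.1] t 25.125
delta units [-0.962  0.492  2.316] twist 0 | pos [0.4508 0.1319 0.257 ] yaw -2.952 q [-0.55  0.25  0.17  1.98 -0.05  0.91  1.41] F [-0.2 -0.6 -0.1] t 25.125
```

```bash
python3 -m creep '[[-0.4,0.49,0,0,0],[-0.4,0.49,0,0,0],[-0.4,0.49,0,0,0],[-0.4,0.49,0.8,0,0],[-0.4,0.49,1.6,0,0]]'; python3 -m creep '[[0,0,0.7,0,0],[0,0,0.72,0,0],[-0.05,0,0.72,0,0],[-0.15,0,0.72,0,0],[-0.25,0,0.72,0,0]]'; python3 -m creep '[[-0.05,0,0,0,0],[-0.1,0,0,0,0],[-0.1,0,0,0,0]]'; python3 -m creep '[[-0.05,0,0,0,0],[-0.1,0,0,0,0],[-0.1,0,0,0,0]]'
python3 - <<'E'
from h import *
delta(.5019,.1717,.118)
E
```

```text
clock: 25.75
position: [0.4688, 0.1647, 0.1604]
tool_rot: [3.141, 0.002, -2.953]
force: [1.9, 0.3, 0.1]
grip_width: 0.0001
finger_force: 0.0
clock: 26.38
position: [0.4846, 0.1684, 0.119]
tool_rot: [3.141, 0.002, -2.952]
force: [0.8, 0.4, -0.5]
grip_width: -0.0
finger_force: 0.0
clock: 26.75
position: [0.4895, 0.1692, 0.1178]
tool_rot: [-3.142, -0.0, -2.953]
force: [0.8, -0.5, -0.2]
grip_width: 0.0002
finger_force: 0.0
clock: 27.12
position: [0.4955, 0.1704, 0.1177]
tool_rot: [-3.142, 0.0, -2.952]
force: [-0.8, -0.0, 0.3]
grip_width: 0.0002
finger_force: 0.0
delta units [-0.109  0.002 -0.004] twist 0 | pos [0.4955 0.1704 0.1177] yaw -2.952 q [-0.54  0.54  0.12  1.97 -0.11  0.63  1.42] F [-0.8 -0.   0.3] t 27.125
```

```bash
python3 -m creep '[[-0.05,0,0,0,0],[-0.11,0,0,0,0],[-0.11,0,0,0,0],[-0.11,0,0,0,0]]'; python3 -m creep '[[0.4,0,0,0,0],[0.6,0,-0.8,0,0],[0.6,0.1,-1.6,0,0.5],[0.8,-0.5,-2.3,0,1],[0.8,-0.5,-2.3,0,1]]'
python3 fin.py 2
```

```text
clock: 27.62
position: [0.5018, 0.1716, 0.1178]
tool_rot: [3.142, 0.0, -2.953]
force: [0.4, 0.2, -0.3]
grip_width: 0.0004
finger_force: 0.0
clock: 28.25
position: [0.4612, 0.1313, 0.2587]
tool_rot: [3.141, 0.005, -2.955]
force: [-1.0, 0.1, -0.6]
grip_width: 0.0544
finger_force: 0.0
top round_stop 0.72 404
top batten 0.76 2238
side square_stop 0.62 441
side round_stop 0.56 426
side batten 0.85 1794
dict_keys(['square_stop', 'round_stop', 'batten'])
square_stop ['side', 'wrist'] [0.5148 0.1747 0.0375 1.5785] 60.0
fixed base theta [1.57875] 67.8
square_stop ['side', 'wrist'] [0.5148 0.1747 0.0375 1.5785] 60.0
fixed base theta [1.57875] 67.8
round_stop ['top', 'side'] [0.538  0.0492 0.034  1.5791] 38.5
batten [0.5179 0.0272 0.192 ] 1461.9 [-0.0251 -0.145   0.    ]
```

View pics/f2.png

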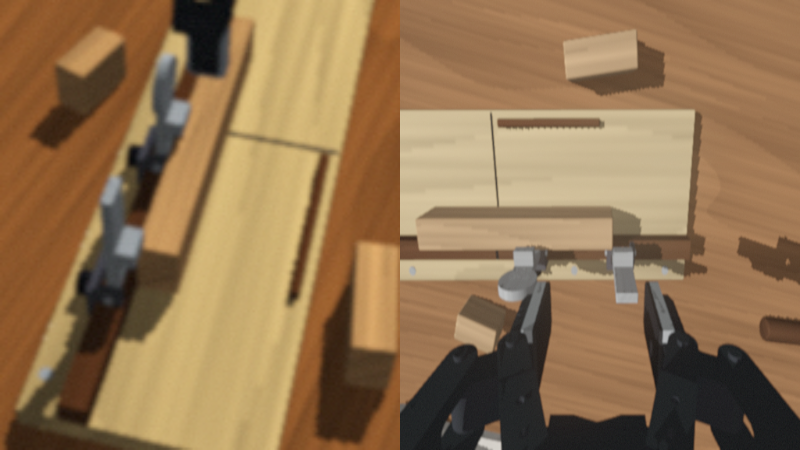

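The leaf reads about 1.58 rad and the round stop is still up. Last check is the batten pose from the wrist view.

```bash
python3 - <<'E'
from h import *
import fit2
bb=box((-.015,-.13,0),(.015,.13,.045))
f=lambda x:sum(fit2.err('batten',[W(bb,x[0],x[1],.0175,x[2])],('wrist',)).values())
b=fit2.nm(f,[.5175,.032,.188],[.01,.01,.03]); print('batten',b.x.round(4),b.fun, R.from_euler('z',-.188).apply([b.x[0]-.5155,b.x[1]-.1743,0]).round(4))
s=status.observe(); print(s['clock'],s['force'].round(1))
E
```

```text
batten [0.5181 0.031  0.1874] 385.9 [-0.0242 -0.1413  0.    ]
28.85 [ 0.1 -0.7  0.3]
```

The batten is flush and butted at (-24, -141) mm, yaw matching the fence. Handing in.

```bash
python3 -c "
from workcell import bot; print(bot.job_done())"
```

```text
the job is handed in; nothing more can be done
None
```

The job is handed in at about 29 s: the batten is gauged against the square leaf and flush to the fence (within about 1 mm of home by camera), the leaf is back upright at about 1.58 rad, and the round stop stayed up throughout.

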